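Load the capsule press and clamp it down

TASK

Load the capsule press: stand the taller of the two aluminium capsules upright in the round cradle of the capsule press and let go of it, then swing the press's hinged lever over and push it fully shut, so that the capsule is driven home.

Things in the scene. Friction and masses are not known exactly. Their poses are not given: they have to be found in the camera images.
- capsule_mid (a point): Centre (half-way up) of the taller aluminium capsule: silver cylinder, 44 mm wide, 64 mm tall, 45 g, lowest 10 mm tapered to a 32 mm foot, upright on the worktop; z = its axis, up. Pinch its upper half from above. Beside it, or in its place, is a capsule as wide but 34 mm tall. A tall oak post 120 mm thick stands 0.56 m ahead and 0.14 m left of the robot's axis: swing past it with the arm drawn in.
- cradle (a point): Centre of the rim of the press's aluminium cup, 54 mm above the worktop; z up, x level toward the hinge posts (75 mm away, tops 46 mm above the rim), y along the hinge. Cup 80 mm wide; inside a funnel, 72 mm at the rim, 52 mm from 14 mm down. Its floor, 26 mm below the rim, sinks 12 mm under 5 N and stays: the capsule first stands 38 mm out of the rim, when home 26 mm. Press is fixed.
- clamp_bar (a point): Centre of the black grip bar at the lever's free end: 16 mm thick, 70 mm long, along the hinge. The lever is 44 mm wide, 8 mm thick; bar to hinge axis 135 mm. The hinge axis lies 75 mm from the cradle along the cradle's +x and 38 mm above its rim. Shut, the bar is 60 mm from the cradle along its -x, 38 mm above the rim, and the pad under the lever holds the capsule down.
- clamp (a joint): Angle of the press lever (rad): 0 fully shut, level over the cradle; 1.57 upright; starts leaning back open at 1.75 to 1.95 (stop at 2.0). It stays where left; swinging it takes about 2 N at the bar, driving the capsule home over the last 0.2 rad about 5 N. Push it from behind with closed fingers, over and then down on the bar, or grip the bar.

How it is judged:
By the outcome, as a careful person would: the job done as asked, in the order asked, and still so for the second after the job is handed in, with the robot touching nothing.
It also fails if it takes over 58 s, if anything falls off the work surface, if the arm or the gripper's body presses on something with over 40 N, if the wrist force passes 120 N, or if a joint passes its speed limit or range.

ROBOT

A 6-joint arm with a two-finger parallel gripper is mounted at the origin on a cart in front of the work surface, level with it; the furniture and walls round the work are solid. World frame = base frame: x ahead of the robot, y to its left, z up, the work surface at z = 0. Lengths are in m, angles in rad, forces in N, time in s.
With the tool pointing down it reaches from about 0.4 to 0.925 m from the base axis. Payload 3.4 kg.
Tool frame: the origin (TCP) lies midway between the tips of the shut fingers; the grasp point (between the pads) lies 19 mm behind it; z points along the fingers, y is the line along which they close (so a half turn about z gives the same grasp; the last joint's range is limited). The gripper opens to 85 mm and grips with 20 to 120 N. Pads are 22 mm wide; open, the fingers measure 114 mm over their backs; the gripper's body (76 mm by 85 mm) begins 54 mm behind the grasp point. The pads swing forward as they close: fully open they stand 13 mm farther back than shut.
Start: joints at [-1.323, 0.307, 1.506, -0, 1.328, -0.073], TCP at [0.182, -0.545, 0.203] pointing down, gripper open.
Joint ranges: [-3.12, 3.12], [-1.05, 2.28], [0.14, 2.33], [-1.42, 4.57], [0.1, 2.73], [-2.68, 2.68]. Speed limits (rad/s): [2.57, 2.57, 3.14, 3.14, 3.14, 3.14].

INTERFACE

Orientations are given as a unit quaternion [x, y, z, w].
In Python, from bench import r gives the robot as it stands.
- The arm moves only by the tool servo_tool, never from a script. Its argument "moves" is a list of rows, each a list of 7 numbers: the shift along the tool's x, y, z in m, then the turn, a rotation vector about the tool's x, y, z in degrees, then the opening, from -1 (shut) to 1 (fully open). A call has 1 to 12 rows; each row is the pose to reach, as a shift and turn from the pose commanded when the call began, along the tool's axes at that moment; what a row does not reach only later rows make up. A row lasts 1/12 s, in which the tool goes at most 41.7 mm and 7.16 degrees, less where a joint would pass 70% of its speed; a pose out of reach is approached as far as the arm can. A call with a gripper value outside its range is refused whole. The fingers move at their own pace and stop on an object; "newtons" is the grip in N (left out, the last holds). Time passes only in rows, so rows that repeat a pose let the fingers close. It gives the time, the measured TCP pose, the force, the opening and the grip force at its end, in the units of the state.
- r.observe(): the state, without advancing time (a new reading comes with each control period).
- r.grab_frame(name): name is "scene" or "top" or "wrist"; returns (picture, depth): 384x512x3 uint8, red, green, blue; 384x512 float32, m along the optical axis (not along the pixel's ray), 0 where there is no reading.
- r.camera_params(name): a dict with "fx", "fy", "cx", "cy" (pixels), "eye" and "attitude" of the camera in the world. Camera axes: x right, y down, z forward; pixel columns grow to the right and rows downward; lengths in m; the calibration is good to about 2 mm. The wrist camera is an equidistant fisheye: a pixel r from the principal point sees the ray r / f radians off the axis. A picture is of the moment at which its call begins: read the wrist's pose just before it. camera_params takes no time and is no camera call; for the wrist camera it gives the pose at the moment of the call.
- r.finish_job(): hands the job in; it is judged then, once.
The state is a dict: "time_s": time; "joints": joint angles; "qvel": joint speeds; "tau": joint torques, N m; "eef_pos": TCP position; "eef_rot": TCP orientation; "wrist_force": force on the tool from outside, world axes, zero at the start; "torque": the same for the moment, N m; "opening": opening from 0.0 (shut) to 1.0 (fully open); "finger_force": force on a finger pad.
Only numpy, scipy, OpenCV 4.12 (cv2) and the standard library are available. Lean on these libraries where they do the work, as an engineer would, in place of code of your own. Each camera call takes 0.05 s, during which the arm holds its last target. There are 200 camera calls.

## Working session

There is one attempt and no reset: what is moved stays moved. The work goes in short steps, Python scripts to look and compute and a tool call to move; the robot and the scene stay as the last step left them, time stands still between calls to the robot, and variables do not carry over. Pictures are saved under pics/ and viewed, at most 10 in all, crops included, and the job is handed in when it is done.

Besides the shell and the picture viewer there is one more tool, called after "Request:" by a JSON object that holds its "method" and its "body", one argument or row to a line. servo_tool: Moves the arm, as the interface text tells. Its arguments: {"type":"object","properties":{"moves":{"type":"array","items":{"type":"array","items":{"type":"number"}}},"newtons":{"type":"number"}},"required":["moves"]}

```bash
mkdir -p pics
cat > h.py <<'E'
import numpy as np, cv2
from scipy.spatial.transform import Rotation as R
from bench import r
def save(n,f):
    p,d=r.grab_frame(n); cv2.imwrite(f'pics/{f}.png',p[:,:,::-1]); np.save(f'pics/{f}.npy',d); return p,d
def att(c):
    a=np.array(c['attitude'],float); return R.from_quat(a).as_matrix() if a.size==4 else a
def cloud(c,d):
    v,u=np.mgrid[:d.shape[0],:d.shape[1]]
    P=np.stack([(u-c['cx'])/c['fx']*d,(v-c['cy'])/c['fy']*d,d],-1)
    return P@att(c).T+np.array(c['eye'])
E
python3 - <<'E'
from h import *
for n in('scene','top'):
    save(n,n+'0'); print(r.camera_params(n))
a=np.hstack([cv2.resize(cv2.imread(f'pics/{n}0.png'),(400,300)) for n in ('scene','top')])
s=r.observe(); print(s['eef_pos'],s['eef_rot'],s['time_s'])
E
```

```text
{'fx': 396.2807355684339, 'fy': 396.2807355684339, 'cx': 254.79021884318857, 'cy': 186.51131169133618, 'eye': array([0.14220426, 0.43651035, 0.57196065]), 'attitude': array([-0.23810979,  0.85343373, -0.4467523 ,  0.12396361])}
{'fx': 364.6599137233429, 'fy': 364.6599137233429, 'cx': 256.32814582889733, 'cy': 186.3852476814919, 'eye': array([ 0.32256978, -0.17680537,  0.93579519]), 'attitude': array([ 0.74649117, -0.65727643,  0.06646412, -0.07950562])}
[ 0.18165108 -0.54483326  0.20246593] [ 9.87083928e-01  1.60201258e-01 -8.81328916e-05 -9.32162377e-04] 0.1
```

View pics/top0.png

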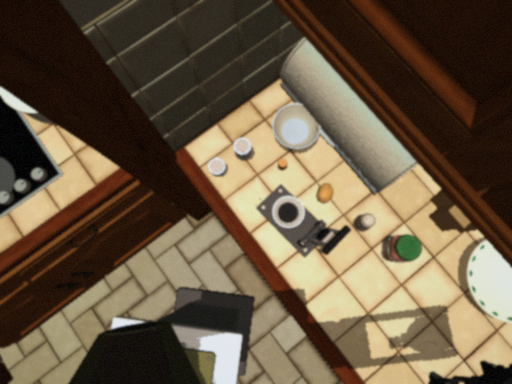

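View pics/scene0.png

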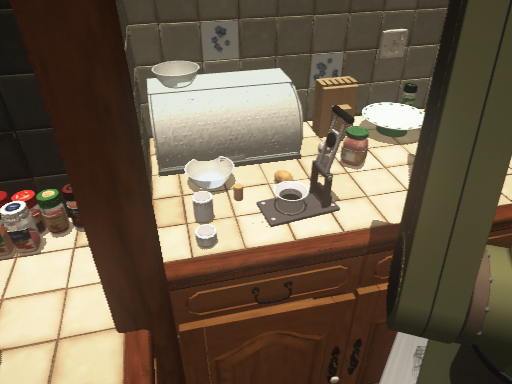

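The top view shows the capsules at about (217,166) and (242,147), the cup at (288,211) and the bar at (335,238). In the scene view the tall capsule is at (203,207), the short one at (206,235), the cup at (291,192) and the bar at (342,115).

```bash
cat > m.py <<'E'
from h import *
for n in('top','scene'):
    c=r.camera_params(n); d=np.load(f'pics/{n}0.npy'); P=cloud(c,d)
    np.save(f'pics/P{n}.npy',P)
    pts={'top':[(217,166),(242,145),(288,211),(335,238),(305,240),(318,228),(270,205)],'scene':[(203,198),(206,230),(291,192),(342,115),(320,200)]}[n]
    for u,v in pts: print(n,u,v,P[v,u].round(3))
def circ(Q):
    A=np.c_[Q[:,:2]*2,np.ones(len(Q))]; s=np.linalg.lstsq(A,(Q[:,:2]**2).sum(1),rcond=None)[0]
    return s[:2],np.sqrt(s[2]+s[0]**2+s[1]**2)
P=np.load('pics/Ptop.npy')
for nm,(u,v),lo,hi in [('A',(217,166),.025,.045),('B',(242,147),.055,.075),('cup',(288,211),.048,.06)]:
    W=P[v-22:v+22,u-22:u+22].reshape(-1,3)
    Q=W[(W[:,2]>lo)&(W[:,2]<hi)]
    if len(Q)>3: print(nm,len(Q),Q.mean(0).round(4),((Q.max(0)+Q.min(0))/2).round(4),np.ptp(Q,axis=0).round(3),cv2.minEnclosingCircle((Q[:,:2]*1000).astype(np.float32)))
W=P[200:270,290:370].reshape(-1,3)
Q=W[W[:,2]>.125]
print('lever high',len(Q),Q.mean(0))
for z in np.arange(.06,.26,.02):
    Q=W[(W[:,2]>z)&(W[:,2]<z+.02)]
    if len(Q): print(z.round(2),len(Q),Q.mean(0).round(3),cv2.minAreaRect((Q[:,:2]*1000).astype(np.float32)))
# base plate
W=P[180:260,255:335].reshape(-1,3); Q=W[(W[:,2]>.004)&(W[:,2]<.02)]; print('plate',len(Q),cv2.minAreaRect((Q[:,:2]*1000).astype(np.float32)))
E
python3 m.py
```

```text
top 217 166 [ 0.55  -0.042  0.037]
top 242 145 [ 0.604 -0.1    0.065]
top 288 211 [ 0.459 -0.234  0.029]
top 335 238 [ 0.388 -0.317  0.229]
top 305 240 [ 0.387 -0.276  0.097]
top 318 228 [ 0.418 -0.302  0.103]
top 270 205 [ 0.472 -0.188  0.007]
scene 203 198 [ 0.593 -0.094  0.065]
scene 206 230 [ 0.546 -0.04   0.036]
scene 291 192 [ 0.461 -0.257  0.03 ]
scene 342 115 [ 0.38  -0.308  0.225]
scene 320 200 [ 0.4   -0.291  0.009]
A 254 [ 0.5509 -0.0423  0.0356] [ 0.562  -0.0542  0.0339] [0.068 0.074 0.017] ((562.948974609375, -55.17677307128906), 41.353363037109375)
B 240 [ 0.6016 -0.1002  0.0656] [ 0.6016 -0.0996  0.0629] [0.043 0.043 0.013] ((602.037353515625, -99.88626098632812), 22.148679733276367)
cup 321 [ 0.4554 -0.2346  0.0531] [ 0.4543 -0.2339  0.0533] [0.078 0.077 0.011] ((454.047607421875, -233.5611572265625), 39.18586730957031)
lever high 593 [ 0.38730318 -0.30680097  0.23291982]
0.06 42 [ 0.438 -0.381  0.07 ] ((429.33062744140625, -343.05291748046875), (44.0390625, 177.38217163085938), 22.15311050415039)
0.08 198 [ 0.429 -0.353  0.092] ((427.62066650390625, -341.131500244140
[... 408 characters left out ...]
0954589844, 43.093589782714844), 57.291202545166016)
0.16 100 [ 0.397 -0.301  0.173] ((398.6881103515625, -301.8183288574219), (14.841557502746582, 43.225337982177734), 55.73580551147461)
0.18 111 [ 0.394 -0.309  0.186] ((394.6251525878906, -307.69256591796875), (16.063770294189453, 43.6211051940918), 52.8928337097168)
0.2 21 [ 0.392 -0.314  0.206] ((390.8464660644531, -312.5565185546875), (3.9046449661254883, 42.254371643066406), 51.210113525390625)
0.22 301 [ 0.385 -0.319  0.23 ] ((385.31982421875, -319.23321533203125), (14.915870666503906, 69.24430847167969), 50.84644317626953)
plate 1404 ((445.2259826660156, -255.7315673828125), (202.9370880126953, 205.38572692871094), 6.922209739685059)
```

```bash
cat >> h.py <<'E'
def go(p,yaw):
    """shift (m) in tool axes and rotvec (deg) to reach p, tool down with tool y at angle yaw (deg)"""
    s=r.observe(); C=R.from_quat(s['eef_rot']); a=np.radians(yaw)
    y=np.array([np.cos(a),np.sin(a),0]); z=np.array([0,0,-1.])
    T=R.from_matrix(np.c_[np.cross(y,z),y,z])
    print('at',np.round(s['eef_pos'],4),'F',np.round(s['wrist_force'],1),'open',s['opening'],'t',s['time_s'])
    print('shift',C.inv().apply(np.array(p)-s['eef_pos']).round(4),'turn',(C.inv()*T).as_rotvec(degrees=True).round(1))
E
python3 -c "
from h import *
go([.602,-.1,.30],-9.4)"
```

```text
at [ 0.1817 -0.5448  0.2025] F [ 0.6 -0.1 -0.7] open 0.9997466197946849 t 0.1
shift [ 0.5395 -0.2892 -0.0969] turn [ -0.1  -0.1 -62.2]
```

Request:
{"method": "servo_tool", "body": {
  "moves": [
    [0, 0, -0.04, 0, 0, 0, 1],
    [0, 0, -0.08, 0, 0, 0, 1],
    [0, 0, -0.12, 0, 0, 0, 1],
    [0.54, -0.29, -0.12, 0, 0, -62, 1],
    [0.54, -0.29, -0.12, 0, 0, -62, 1],
    [0.54, -0.29, -0.12, 0, 0, -62, 1],
    [0.54, -0.29, -0.12, 0, 0, -62, 1],
    [0.54, -0.29, -0.12, 0, 0, -62, 1],
    [0.54, -0.29, -0.12, 0, 0, -62, 1],
    [0.54, -0.29, -0.12, 0, 0, -62, 1],
    [0.54, -0.29, -0.12, 0, 0, -62, 1],
    [0.54, -0.29, -0.12, 0, 0, -62, 1]
  ]
}}

```text
time_s: 1.1
eef_pos: [0.4399, -0.2708, 0.323]
eef_rot: [0.762, 0.648, -0.0, -0.0]
wrist_force: [1.0, -1.3, 0.5]
opening: 0.999
finger_force: 0.0
```

```bash
python3 -c "
from h import *
go([.602,-.1,.16],-9.4)"
```

```text
at [ 0.4399 -0.2708  0.323 ] F [ 1.  -1.3  0.5] open 0.9991007507900105 t 1.1
shift [0.1945 0.1327 0.163 ] turn [-0.  -0.   0.2]
```

Request:
{"method": "servo_tool", "body": {
  "moves": [
    [0.194, 0.133, 0.0, 0, 0, 0, 1],
    [0.194, 0.133, 0.0, 0, 0, 0, 1],
    [0.194, 0.133, 0.0, 0, 0, 0, 1],
    [0.194, 0.133, 0.0, 0, 0, 0, 1],
    [0.194, 0.133, 0.163, 0, 0, 0, 1],
    [0.194, 0.133, 0.163, 0, 0, 0, 1],
    [0.194, 0.133, 0.163, 0, 0, 0, 1],
    [0.194, 0.133, 0.163, 0, 0, 0, 1],
    [0.194, 0.133, 0.163, 0, 0, 0, 1],
    [0.194, 0.133, 0.163, 0, 0, 0, 1],
    [0.194, 0.133, 0.163, 0, 0, 0, 1]
  ]
}}

```text
time_s: 2.02
eef_pos: [0.6024, -0.1038, 0.1605]
eef_rot: [0.763, 0.646, -0.001, -0.0]
wrist_force: [0.1, 0.1, 0.0]
opening: 1.0
finger_force: 0.0
```

```bash
python3 -c "
from h import *
c=r.camera_params('wrist');print(c)
p,d=save('wrist','w1')
v,u=np.mgrid[:384,:512]; x=u-c['cx'];y=v-c['cy'];rr=np.hypot(x,y)+1e-9;th=rr/c['fx']
P=np.stack([np.tan(th)*x/rr*d,np.tan(th)*y/rr*d,d],-1)@att(c).T+c['eye']
ok=(d>0)&(th<1.3)
for n,q,lo,hi in(('tall',(.602,-.1),.058,.072),('short',(.55,-.042),.028,.042)):
    m=ok&(P[...,2]>lo)&(P[...,2]<hi)&(np.hypot(P[...,0]-q[0],P[...,1]-q[1])<.035);Q=P[m]
    print(n,len(Q)); 
    if len(Q)>9: print(((Q.max(0)+Q.min(0))/2).round(4),np.ptp(Q,axis=0).round(3),Q.mean(0).round(4))
go([.602,-.1,.03],-9.4)"
```

```text
{'fx': 297.3186396354542, 'fy': 297.3186396354542, 'cx': 255.530869077727, 'cy': 188.03586959227218, 'eye': array([ 0.61446953, -0.02888738,  0.33217798]), 'attitude': array([ 0.98545489, -0.08236613, -0.01276507,  0.148093  ])}
tall 1758
[ 0.6012 -0.0994  0.063 ] [0.045 0.045 0.01 ] [ 0.6014 -0.0984  0.0654]
short 1470
[ 0.5491 -0.0393  0.0331] [0.044 0.045 0.01 ] [ 0.55   -0.0391  0.0353]
at [ 0.6034 -0.1044  0.1621] F [0.3 0.1 0.2] open 1.0023517445978172 t 2.0667
shift [ 0.0042 -0.0024  0.1321] turn [ 0.1  0.  -0.2]
```

View pics/w1.png

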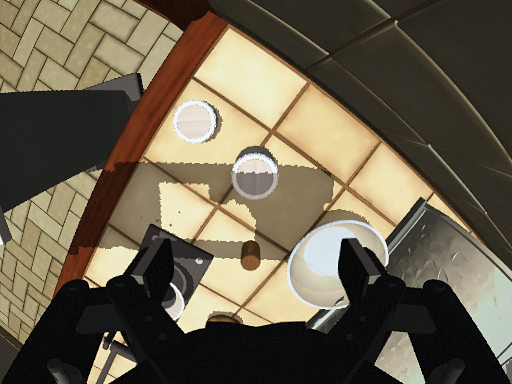

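The wrist view shows the tall capsule at (255,175), the short one at (195,120), a bowl at (338,262) near one finger, and the cup at lower left. I'll check the clearance to the bowl before descending.

```bash
python3 -c "
from h import *
P=np.load('pics/Ptop.npy').reshape(-1,3); c=np.array([.6015,-.0995])
for yaw in(-9.4,10,30,50):
    a=np.radians(yaw); Y=np.array([np.cos(a),np.sin(a)]);X=np.array([-Y[1],Y[0]])
    q=P[:,:2]-c; l=q@Y;w=q@X
    m=(abs(l)<.075)&(abs(w)<.05)&(np.hypot(*q.T)>.03)&(P[:,2]>.012)
    f=m&(abs(w)<.02)&(abs(l)<.066)
    print(yaw,f.sum(),P[f,2].max() if f.any() else 0,m.sum(),P[m,2].max() if m.any() else 0)
go([.6015,-.0995,.03],-9.4)"
```

```text
-9.4 0 0 113 0.04083325013042516
10 0 0 17 0.038608879464603896
30 0 0 0 0
50 0 0 0 0
at [ 0.6034 -0.1044  0.1621] F [0.3 0.1 0.2] open 1.0023517445978172 t 2.0667
shift [ 0.0046 -0.003   0.1321] turn [ 0.1  0.  -0.2]
```

Request:
{"method": "servo_tool", "body": {
  "moves": [
    [0.0046, -0.003, 0, 0, 0, -30, 1],
    [0.0046, -0.003, 0, 0, 0, -30, 1],
    [0.0046, -0.003, 0, 0, 0, -30, 1],
    [0.0046, -0.003, 0, 0, 0, -30, 1],
    [0.0046, -0.003, 0, 0, 0, -30, 1],
    [0.0046, -0.003, 0.04, 0, 0, -30, 1],
    [0.0046, -0.003, 0.07, 0, 0, -30, 1],
    [0.0046, -0.003, 0.1, 0, 0, -30, 1],
    [0.0046, -0.003, 0.12, 0, 0, -30, 1],
    [0.0046, -0.003, 0.132, 0, 0, -30, 1],
    [0.0046, -0.003, 0.132, 0, 0, -30, 1],
    [0.0046, -0.003, 0.132, 0, 0, -30, 1]
  ]
}}

```text
time_s: 3.07
eef_pos: [0.6011, -0.0993, 0.0295]
eef_rot: [0.571, 0.821, 0.0, 0.001]
wrist_force: [-0.0, -0.4, 1.0]
opening: 1.0
finger_force: 0.0
```

Request:
{"method": "servo_tool", "body": {
  "moves": [
    [0, 0, 0, 0, 0, 0, -1],
    [0, 0, 0, 0, 0, 0, -1],
    [0, 0, 0, 0, 0, 0, -1],
    [0, 0, 0, 0, 0, 0, -1],
    [0, 0, 0, 0, 0, 0, -1],
    [0, 0, 0, 0, 0, 0, -1],
    [0, 0, 0, 0, 0, 0, -1],
    [0, 0, 0, 0, 0, 0, -1],
    [0, 0, 0, 0, 0, 0, -1],
    [0, 0, 0, 0, 0, 0, -1]
  ],
  "newtons": 30
}}

```text
time_s: 3.9
eef_pos: [0.6014, -0.0987, 0.03]
eef_rot: [0.57, 0.821, 0.0, 0.001]
wrist_force: [-1.0, -0.1, 5.5]
opening: 0.487
finger_force: 29.5
```

Request:
{"method": "servo_tool", "body": {
  "moves": [
    [0, 0, -0.03, 0, 0, 0, -1],
    [0, 0, -0.06, 0, 0, 0, -1],
    [0, 0, -0.1, 0, 0, 0, -1],
    [0, 0, -0.12, 0, 0, 0, -1],
    [0, 0, -0.12, 0, 0, 0, -1]
  ]
}}

```text
time_s: 4.32
eef_pos: [0.6046, -0.0993, 0.1549]
eef_rot: [0.57, 0.821, 0.002, 0.006]
wrist_force: [0.6, -0.6, 0.4]
opening: 0.487
finger_force: 30.5
```

```bash
python3 -c "
from h import *
go([.4545,-.234,.15],-38.6); print(r.observe()['finger_force'])"
```

```text
at [ 0.6046 -0.0993  0.1549] F [ 0.6 -0.6  0.4] open 0.4865100734827259 t 4.3167
shift [-0.0738 -0.1877  0.0035] turn [ 0.7  0.1 59. ]
30.487578017637134
```

Request:
{"method": "servo_tool", "body": {
  "moves": [
    [-0.074, -0.186, 0.0, 0, 0, 59, -1],
    [-0.074, -0.186, 0.0, 0, 0, 59, -1],
    [-0.074, -0.186, 0.0, 0, 0, 59, -1],
    [-0.074, -0.186, 0.0, 0, 0, 59, -1],
    [-0.074, -0.186, 0.0, 0, 0, 59, -1],
    [-0.074, -0.186, 0.0, 0, 0, 59, -1],
    [-0.074, -0.186, 0.0, 0, 0, 59, -1],
    [-0.074, -0.186, 0.0, 0, 0, 59, -1],
    [-0.074, -0.186, 0.0, 0, 0, 59, -1],
    [-0.074, -0.186, 0.0, 0, 0, 59, -1],
    [-0.074, -0.186, 0.0, 0, 0, 59, -1],
    [-0.074, -0.186, 0.0, 0, 0, 59, -1]
  ]
}}

```text
time_s: 5.32
eef_pos: [0.4516, -0.2325, 0.148]
eef_rot: [0.901, 0.434, -0.0, -0.0]
wrist_force: [0.1, -0.3, -0.3]
opening: 0.484
finger_force: 30.5
```

```bash
python3 -c "
from h import *
c=r.camera_params('wrist'); p,d=save('wrist','w2')
v,u=np.mgrid[:384,:512]; x=u-c['cx'];y=v-c['cy'];rr=np.hypot(x,y)+1e-9;th=rr/c['fx']
P=np.stack([np.tan(th)*x/rr*d,np.tan(th)*y/rr*d,d],-1)@att(c).T+c['eye']
m=(d>0)&(th<1.3)&(P[...,2]>.048)&(P[...,2]<.06)&(np.hypot(P[...,0]-.4545,P[...,1]+.234)<.05);Q=P[m]
print(len(Q),((Q.max(0)+Q.min(0))/2).round(4),np.ptp(Q,axis=0).round(3))
# circle fit with outer points
f=lambda k:0
from scipy.optimize import least_squares
o=least_squares(lambda k:np.clip(abs(np.hypot(Q[:,0]-k[0],Q[:,1]-k[1])-.038)-.002,0,None),[.4545,-.234]); print(o.x,o.cost)
m=(d>0)&(th<1.4)&(np.hypot(P[...,0]-.4545,P[...,1]+.234)<.06)&(P[...,2]>.07); print(P[m].min(0),m.sum())
go([.4545,-.234,.06],-38.6)"
```

```text
1498 [ 0.4528 -0.232   0.0527] [0.078 0.077 0.009]
[ 0.45054567 -0.23490287] 0.00269772117708441
[ 0.40353562 -0.27284678  0.12927026] 43370
at [ 0.4517 -0.2325  0.1481] F [ 0.3  0.1 -0.2] open 0.47967782539987985 t 5.3667
shift [0.0006 0.0031 0.0881] turn [-0.   0.   0.1]
```

View pics/w2.png

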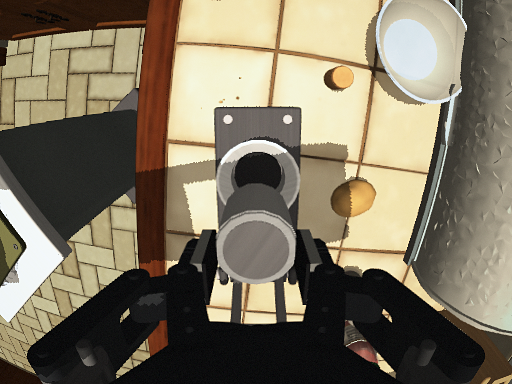

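The capsule is upright in the fingers at (256,248), over the cup at (258,175), and the lever is clear behind it. Lowering now.

Request:
{"method": "servo_tool", "body": {
  "moves": [
    [0.001, 0.0017, 0.02, 0, 0, 0, -1],
    [0.001, 0.0017, 0.035, 0, 0, 0, -1],
    [0.001, 0.0017, 0.05, 0, 0, 0, -1],
    [0.001, 0.0017, 0.06, 0, 0, 0, -1],
    [0.001, 0.0017, 0.067, 0, 0, 0, -1],
    [0.001, 0.0017, 0.073, 0, 0, 0, -1],
    [0.001, 0.0017, 0.078, 0, 0, 0, -1],
    [0.001, 0.0017, 0.083, 0, 0, 0, -1],
    [0.001, 0.0017, 0.086, 0, 0, 0, -1],
    [0.001, 0.0017, 0.088, 0, 0, 0, -1],
    [0.001, 0.0017, 0.088, 0, 0, 0, -1]
  ]
}}

```text
time_s: 6.28
eef_pos: [0.4538, -0.233, 0.0601]
eef_rot: [0.901, 0.434, -0.0, -0.0]
wrist_force: [-0.4, 0.9, -0.4]
opening: 0.48
finger_force: 30.6
```

Request:
{"method": "servo_tool", "body": {
  "moves": [
    [0, 0, 0.0015, 0, 0, 0, -1],
    [0, 0, 0.0015, 0, 0, 0, -1],
    [0, 0, 0.0015, 0, 0, 0, 0.3],
    [0, 0, 0.0015, 0, 0, 0, 0.4],
    [0, 0, 0.0015, 0, 0, 0, 0.5],
    [0, 0, 0.0015, 0, 0, 0, 0.6],
    [0, 0, 0.0015, 0, 0, 0, 0.6],
    [0, 0, 0.0015, 0, 0, 0, 0.6]
  ]
}}

```text
time_s: 6.95
eef_pos: [0.4539, -0.233, 0.0589]
eef_rot: [0.901, 0.434, 0.0, 0.0]
wrist_force: [-0.4, 0.5, -0.2]
opening: 0.802
finger_force: 0.0
```

Request:
{"method": "servo_tool", "body": {
  "moves": [
    [0, 0, -0.02, 0, 0, 0, 0.6],
    [0, 0, -0.05, 0, 0, 0, 0.6],
    [0, 0, -0.09, 0, 0, 0, 0.6],
    [0, 0, -0.13, 0, 0, 0, 0.6],
    [0, 0, -0.17, 0, 0, 0, 0.6],
    [0, 0, -0.21, 0, 0, 0, 0.6],
    [0, 0, -0.25, 0, 0, 0, -1],
    [0, 0, -0.28, 0, 0, 0, -1],
    [0, 0, -0.28, 0, 0, 0, -1]
  ]
}}

```text
time_s: 7.7
eef_pos: [0.457, -0.2349, 0.3465]
eef_rot: [0.901, 0.434, 0.004, 0.006]
wrist_force: [1.4, -0.7, 1.0]
opening: 0.381
finger_force: 0.0
```

```bash
python3 -c "
from h import *
c=r.camera_params('wrist'); p,d=save('wrist','w3')
v,u=np.mgrid[:384,:512]; x=u-c['cx'];y=v-c['cy'];rr=np.hypot(x,y)+1e-9;th=rr/c['fx']
P=np.stack([np.tan(th)*x/rr*d,np.tan(th)*y/rr*d,d],-1)@att(c).T+c['eye']
g=(d>0)&(th<1.4)
m=g&(P[...,2]>.075)&(P[...,2]<.11)&(np.hypot(P[...,0]-.4535,P[...,1]+.233)<.04);Q=P[m]
print(len(Q),((Q.max(0)+Q.min(0))/2).round(4),np.ptp(Q,axis=0).round(3),np.percentile(Q[:,2],[10,50,90]))
m=g&(P[...,2]>.2)&(P[...,2]<.245)&(np.hypot(P[...,0]-.385,P[...,1]+.319)<.06);Q=P[m]
print(len(Q)); print(Q.mean(0),Q[:,2].max()) if len(Q) else 0
h=np.array([-.624,-.781])
go([.4535,-.233,.34],-38.6)"
```

```text
758 [ 0.4522 -0.2335  0.086 ] [0.045 0.045 0.021] [0.09194792 0.09335098 0.09450136]
887
[ 0.38771763 -0.31669357  0.22554122] 0.23272431667994636
at [ 0.4557 -0.2342  0.343 ] F [-0.3 -0.1 -0. ] open 0.2973936198464674 t 7.75
shift [-0.0005 -0.0025  0.003 ] turn [ 0.5 -0.1  0. ]
```

View pics/w3.png

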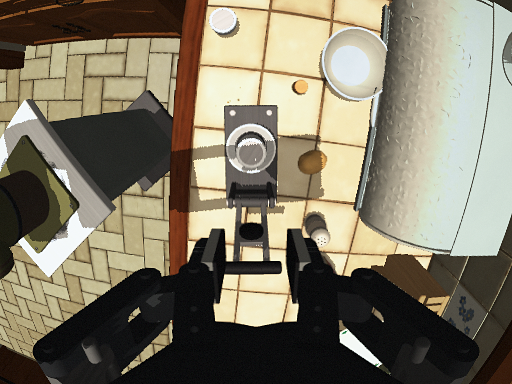

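The capsule stands upright in the cup at (250,150), with its top at 0.093 m. The bar is at (252,268). Going behind the lever with closed fingers.

Request:
{"method": "servo_tool", "body": {
  "moves": [
    [-0.155, 0, 0, 0, 0, 0, -1],
    [-0.155, 0, 0, 0, 0, 0, -1],
    [-0.155, 0, 0, 0, 0, 0, -1],
    [-0.155, 0, 0, 0, 0, 0, -1],
    [-0.155, 0, 0.0, 0, 0, 0, -1],
    [-0.155, 0, 0.035, 0, 0, 0, -1],
    [-0.155, 0, 0.07, 0, 0, 0, -1],
    [-0.155, 0, 0.1, 0, 0, 0, -1],
    [-0.155, 0, 0.125, 0, 0, 0, -1],
    [-0.155, 0, 0.132, 0, 0, 0, -1],
    [-0.155, 0, 0.132, 0, 0, 0, -1],
    [-0.155, 0, 0.132, 0, 0, 0, -1]
  ]
}}

```text
time_s: 8.75
eef_pos: [0.3574, -0.354, 0.2068]
eef_rot: [0.901, 0.434, -0.0, -0.0]
wrist_force: [0.7, -0.6, -0.4]
opening: 0.001
finger_force: 0.0
```

```bash
cat >> h.py <<'E'
def arc(ths):
    s=r.observe();p=np.array(s['eef_pos']); X=np.array([.624,.781]); H=np.array([.4535,-.233])-.075*X
    u0=(p[:2]-H)@X; v0=(p[:2]-H)@np.array([.781,-.624]); print('u,v,z',u0.round(4),v0.round(4),p[2].round(4),'F',np.round(s['wrist_force'],1))
    for t in ths:
        u=.135*np.cos(t)-.019*np.sin(t); z=.092+.135*np.sin(t)+.008*np.cos(t)-.012*np.sin(t)
        print(t,(u-u0).round(3),(p[2]-z).round(3))
E
python3 -c "
from h import *
arc([1.9,1.8,1.7,1.6,1.5,1.4,1.3,1.2,1.1,1.0,.9])"
```

```text
u,v,z -0.0795 0.0005 0.2068 F [ 0.7 -0.6 -0.4]
1.9 0.018 0.001
1.8 0.03 -0.003
1.7 0.043 -0.006
1.6 0.057 -0.008
1.5 0.07 -0.008
1.4 0.084 -0.008
1.3 0.097 -0.006
1.2 0.111 -0.003
1.1 0.124 0.002
1.0 0.136 0.007
0.9 0.148 0.013
```

Request:
{"method": "servo_tool", "body": {
  "moves": [
    [0.018, 0, 0, 0, 0, 0, -1],
    [0.03, 0, -0.003, 0, 0, 0, -1],
    [0.043, 0, -0.006, 0, 0, 0, -1],
    [0.057, 0, -0.008, 0, 0, 0, -1],
    [0.07, 0, -0.008, 0, 0, 0, -1],
    [0.084, 0, -0.008, 0, 0, 0, -1],
    [0.097, 0, -0.006, 0, 0, 0, -1],
    [0.111, 0, -0.003, 0, 0, 0, -1],
    [0.124, 0, 0.002, 0, 0, 0, -1],
    [0.136, 0, 0.007, 0, 0, 0, -1],
    [0.136, 0, 0.007, 0, 0, 0, -1]
  ]
}}

```text
time_s: 9.67
eef_pos: [0.4435, -0.2461, 0.2003]
eef_rot: [0.9, 0.435, 0.001, 0.0]
wrist_force: [-0.4, 0.1, 0.4]
opening: 0.001
finger_force: 0.0
```

```bash
python3 -c "
from h import *
save('scene','s1')
arc([.9,.8,.7,.6,.5,.4,.3,.2,.1,0])"
```

```text
u,v,z 0.0573 0.0004 0.2004 F [-0.3 -0.6  0.5]
0.9 0.012 0.007
0.8 0.023 0.015
0.7 0.034 0.023
0.6 0.043 0.032
0.5 0.052 0.042
0.4 0.06 0.053
0.3 0.066 0.064
0.2 0.071 0.076
0.1 0.075 0.088
0 0.078 0.1
```

View pics/s1.png

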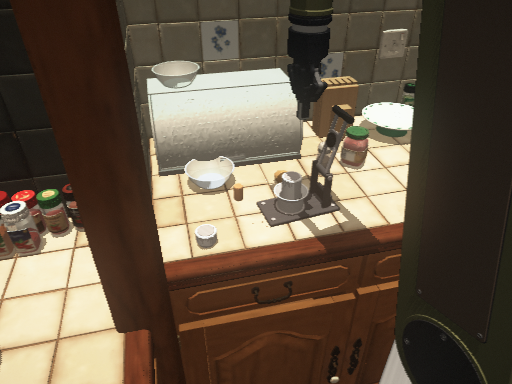

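The scene view shows the bar still near (342,115), with the fingertips near (305,112), so I'll check by depth whether the lever moved.

```bash
python3 -c "
from h import *
n='scene';c=r.camera_params(n);P=cloud(c,np.load('pics/s1.npy')); P0=np.load('pics/Pscene.npy')
for u,v in((342,115),(345,112),(330,150),(305,112),(300,90),(291,180)): print(u,v,P0[v,u].round(3),P[v,u].round(3))
w=att(c).T@(np.array([.4435,-.246,.2])-c['eye']); print(w[:2]/w[2]*c['fx']+[c['cx'],c['cy']])
s=r.observe(); print(s['joints'],s['eef_pos'],s['eef_rot'])
n='top';c=r.camera_params(n);p,d=save(n,'t1');w=att(c).T@(np.array([.4435,-.246,.2])-c['eye']); print(w[:2]/w[2]*c['fx']+[c['cx'],c['cy']])
p,d=save('wrist','w4')
cv2.imwrite('pics/tw.png',np.hstack([cv2.resize(cv2.imread('pics/t1.png'),(400,300)),cv2.resize(cv2.imread('pics/w4.png'),(400,300))]))
"
```

```text
342 115 [ 0.38  -0.308  0.225] [ 0.38  -0.306  0.226]
345 112 [ 0.377 -0.314  0.231] [ 0.377 -0.315  0.23 ]
330 150 [ 0.435 -0.42   0.072] [ 0.434 -0.418  0.073]
305 112 [ 0.628 -0.689  0.028] [ 0.433 -0.237  0.247]
300 90 [ 0.645 -0.675  0.105] [ 0.442 -0.226  0.294]
291 180 [ 0.491 -0.318  0.018] [ 0.445 -0.218  0.092]
[300.54279118 130.37741264]
[-5.92249365e-01  2.14063738e-01  1.64822931e+00 -9.96781481e-05
  1.27845366e+00  7.84209867e-02] [ 0.44279222 -0.2471021   0.20042581] [9.00413382e-01 4.35035126e-01 1.72053649e-04 3.89333026e-04]
[299.49796356 207.39122898]
```

View pics/tw.png

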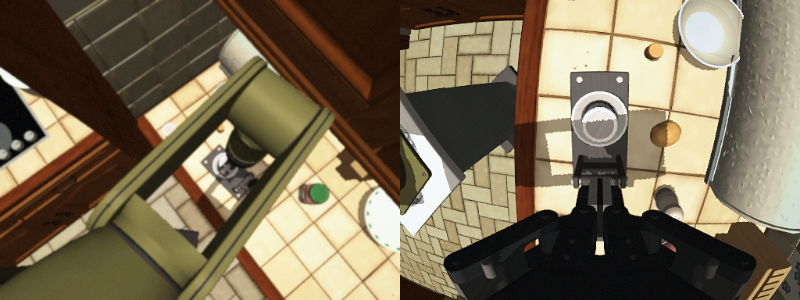

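```bash
python3 -c "
from h import *
for n,f in(('scene','s1'),('top','t1')):
    c=r.camera_params(n);P=cloud(c,np.load(f'pics/{f}.npy'))
    q=P[...,:2]-np.array([.4428,-.2471]); m=(np.hypot(q[...,0],q[...,1])<.06)&(P[...,2]>.11)&(P[...,2]<.4)
    Q=P[m]; print(n,len(Q),np.sort(Q[:,2])[:8].round(3))
    for z in np.arange(.14,.34,.02):
        k=Q[(Q[:,2]>z)&(Q[:,2]<=z+.02)]
        if len(k): print(z.round(2),len(k),k.mean(0).round(3),np.ptp(k,axis=0).round(3))
im=cv2.imread('pics/s1.png')[60:220,250:380]; cv2.imwrite('pics/s1c.png',cv2.resize(im,None,fx=3.6,fy=3.6,interpolation=cv2.INTER_CUBIC))
"
```

```text
scene 2472 [0.228 0.228 0.229 0.23  0.23  0.23  0.23  0.23 ]
0.22 54 [ 0.44  -0.239  0.235] [0.027 0.016 0.012]
0.24 120 [ 0.438 -0.237  0.25 ] [0.027 0.013 0.02 ]
0.26 133 [ 0.441 -0.235  0.272] [0.065 0.042 0.02 ]
0.28 270 [ 0.437 -0.231  0.291] [0.088 0.062 0.02 ]
0.3 312 [ 0.441 -0.231  0.31 ] [0.105 0.075 0.02 ]
0.32 367 [ 0.434 -0.227  0.33 ] [0.102 0.076 0.02 ]
top 447 [0.28  0.281 0.282 0.282 0.283 0.283 0.286 0.291]
0.26 1 [ 0.417 -0.243  0.28 ] [0. 0. 0.]
0.28 9 [ 0.414 -0.239  0.287] [0.008 0.006 0.017]
0.3 57 [ 0.409 -0.221  0.314] [0.029 0.032 0.019]
0.32 143 [ 0.404 -0.215  0.327] [0.025 0.025 0.02 ]
```

View pics/s1c.png

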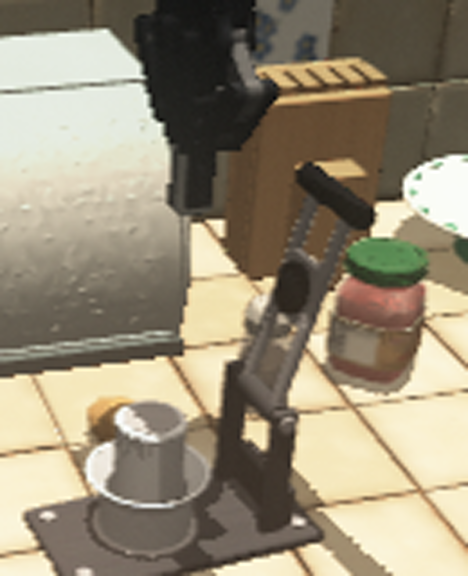

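The crop shows the visible fingertips at z ≈ 0.228, about 28 mm above the nominal TCP. They passed over the bar, and the lever is unmoved at crop (335,195). I'll go back behind it and sweep 30 mm lower.

Request:
{"method": "servo_tool", "body": {
  "moves": [
    [0, 0, -0.04, 0, 0, 0, -1],
    [0, 0, -0.08, 0, 0, 0, -1],
    [0, 0, -0.11, 0, 0, 0, -1],
    [-0.145, 0, -0.11, 0, 0, 0, -1],
    [-0.145, 0, -0.11, 0, 0, 0, -1],
    [-0.145, 0, -0.11, 0, 0, 0, -1],
    [-0.145, 0, -0.11, 0, 0, 0, -1],
    [-0.145, 0, -0.07, 0, 0, 0, -1],
    [-0.145, 0, -0.035, 0, 0, 0, -1],
    [-0.145, 0, 0.0, 0, 0, 0, -1],
    [-0.145, 0, 0.02, 0, 0, 0, -1],
    [-0.145, 0, 0.02, 0, 0, 0, -1]
  ]
}}

```text
time_s: 10.82
eef_pos: [0.3483, -0.359, 0.1756]
eef_rot: [0.901, 0.433, -0.001, -0.005]
wrist_force: [0.3, 0.5, -0.9]
opening: -0.003
finger_force: 0.0
```

Request:
{"method": "servo_tool", "body": {
  "moves": [
    [0.02, 0, 0, 0, 0, 0, -1],
    [0.04, 0, 0, 0, 0, 0, -1],
    [0.055, 0, 0, 0, 0, 0, -1],
    [0.07, 0, 0, 0, 0, 0, -1],
    [0.07, 0, 0, 0, 0, 0, -1]
  ]
}}

```text
time_s: 11.23
eef_pos: [0.3972, -0.3064, 0.182]
eef_rot: [0.901, 0.435, 0.001, 0.001]
wrist_force: [-0.0, 0.3, 0.9]
opening: -0.0
finger_force: 0.0
```

```bash
python3 -c "
from h import *
arc([])
p,d=save('scene','s2'); c=r.camera_params('scene');P=cloud(c,d);print(P[115,342],P[105,330])
im=cv2.imread('pics/s2.png')[60:220,250:380]; cv2.imwrite('pics/s2c.png',cv2.resize(im,None,fx=3.6,fy=3.6,interpolation=cv2.INTER_CUBIC))
"
```

```text
u,v,z -0.0175 0.0018 0.182 F [-0.   0.3  0.9]
[ 0.47595565 -0.60772541  0.08568094] [ 0.40524844 -0.29863707  0.24521133]
```

View pics/s2c.png

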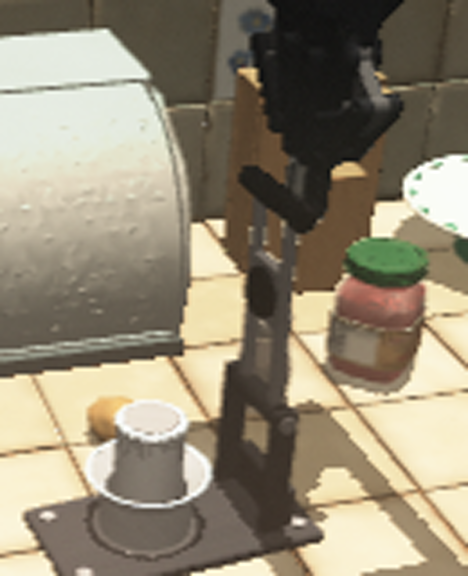

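The lever has swung to about upright: the bar is at crop (280,195) with the fingers behind it. Continuing the arc.

```bash
python3 -c "
from h import *
arc([1.5,1.4,1.3,1.2,1.1,1,.9,.8,.7,.6,.5,.4,.3,.2,.1,0])"
```

```text
u,v,z -0.0186 0.0017 0.1817 F [-0.1 -0.4  0.4]
1.5 0.009 -0.034
1.4 0.023 -0.033
1.3 0.036 -0.031
1.2 0.05 -0.028
1.1 0.063 -0.024
1 0.076 -0.018
0.9 0.088 -0.012
0.8 0.099 -0.004
0.7 0.11 0.004
0.6 0.119 0.014
0.5 0.128 0.024
0.4 0.136 0.034
0.3 0.142 0.046
0.2 0.147 0.057
0.1 0.151 0.069
0 0.154 0.082
```

Request:
{"method": "servo_tool", "body": {
  "moves": [
    [0.009, 0, -0.003, 0, 0, 0, -1],
    [0.023, 0, -0.003, 0, 0, 0, -1],
    [0.036, 0, -0.001, 0, 0, 0, -1],
    [0.05, 0, 0.002, 0, 0, 0, -1],
    [0.063, 0, 0.006, 0, 0, 0, -1],
    [0.076, 0, 0.012, 0, 0, 0, -1],
    [0.088, 0, 0.018, 0, 0, 0, -1],
    [0.088, 0, 0.018, 0, 0, 0, -1]
  ]
}}

```text
time_s: 11.95
eef_pos: [0.4504, -0.2364, 0.1611]
eef_rot: [0.901, 0.434, 0.0, -0.001]
wrist_force: [-0.4, -0.1, 0.4]
opening: -0.002
finger_force: 0.0
```

```bash
cat > lev.py <<'E'
from h import *
import sys
arc([])
for n in ('scene','top'):
    p,d=save(n,sys.argv[1]+n); c=r.camera_params(n);P=cloud(c,d)
    X=np.array([.624,.781]);Y=np.array([.781,-.624]); H=np.array([.4535,-.233])-.075*X
    u=(P[...,:2]-H)@X; v=(P[...,:2]-H)@Y; z=P[...,2]
    m=(abs(v)>.025)&(abs(v)<.036)&(u>-.05)&(u<.16)&(z>.085)&(z<.26)   # bar ends
    if n=='scene': m&=(v<0)
    q=np.c_[u[m],v[m],z[m]]; k=abs(np.hypot(q[:,0],q[:,2]-.092)-.135)<.012
    t=np.arctan2(q[k,2]-.092,q[k,0]); print(n,k.sum(),np.percentile(t,[10,50,90]).round(2) if k.any() else '')
E
python3 lev.py a
```

```text
u,v,z 0.0704 -0.0003 0.1611 F [-0.4 -0.1  0.4]
scene 45 [0.8  0.84 0.88]
top 24 [0.83 0.86 0.89]
```

Request:
{"method": "servo_tool", "body": {
  "moves": [
    [0.011, 0, 0.008, 0, 0, 0, -1],
    [0.022, 0, 0.016, 0, 0, 0, -1],
    [0.031, 0, 0.026, 0, 0, 0, -1],
    [0.04, 0, 0.036, 0, 0, 0, -1],
    [0.048, 0, 0.046, 0, 0, 0, -1],
    [0.054, 0, 0.056, 0, 0, 0, -1],
    [0.054, 0, 0.056, 0, 0, 0, -1]
  ]
}}

```text
time_s: 12.63
eef_pos: [0.4831, -0.1934, 0.1032]
eef_rot: [0.901, 0.435, -0.001, -0.002]
wrist_force: [-0.1, -0.2, -0.0]
opening: -0.001
finger_force: 0.0
```

```bash
python3 lev.py b
```

```text
u,v,z 0.1244 -0.0016 0.1032 F [-0.1 -0.2 -0. ]
scene 51 [0.21 0.26 0.29]
top 2 [0.71 0.71 0.71]
```

Request:
{"method": "servo_tool", "body": {
  "moves": [
    [0.005, 0, 0.004, 0, 0, 0, -1],
    [0.008, 0, 0.009, 0, 0, 0, -1],
    [0.009, 0, 0.014, 0, 0, 0, -1],
    [0.009, 0, 0.018, 0, 0, 0, -1],
    [0.009, 0, 0.022, 0, 0, 0, -1],
    [0.009, 0, 0.026, 0, 0, 0, -1],
    [0.009, 0, 0.029, 0, 0, 0, -1],
    [0.009, 0, 0.031, 0, 0, 0, -1],
    [0.009, 0, 0.031, 0, 0, 0, -1]
  ]
}}

```text
time_s: 13.48
eef_pos: [0.489, -0.1886, 0.0743]
eef_rot: [0.901, 0.434, -0.0, -0.0]
wrist_force: [0.3, 0.1, 0.3]
opening: -0.0
finger_force: 0.1
```

```bash
python3 lev.py c
```

```text
u,v,z 0.1318 0.0001 0.0743 F [0.3 0.1 0.3]
scene 60 [-0.    0.06  0.45]
top 13 [0.48 0.54 0.58]
```

Request:
{"method": "servo_tool", "body": {
  "moves": [
    [0.002, 0, 0.002, 0, 0, 0, -1],
    [0.002, 0, 0.004, 0, 0, 0, -1],
    [0.002, 0, 0.006, 0, 0, 0, -1],
    [0.002, 0, 0.006, 0, 0, 0, -1]
  ]
}}

```text
time_s: 13.92
eef_pos: [0.4901, -0.1872, 0.0714]
eef_rot: [0.901, 0.434, -0.0, 0.001]
wrist_force: [-6.4, 0.8, 23.5]
opening: 0.001
finger_force: 11.6
```

The force has risen to 23 N, so the lever is on its stop. Retracting to verify.

Request:
{"method": "servo_tool", "body": {
  "moves": [
    [0, 0, -0.01, 0, 0, 0, -1],
    [0, 0, -0.04, 0, 0, 0, -1],
    [0, 0, -0.08, 0, 0, 0, -1],
    [0, 0, -0.12, 0, 0, 0, -1],
    [0, 0, -0.16, 0, 0, 0, -1],
    [0, 0, -0.2, 0, 0, 0, -1],
    [0, 0, -0.2, 0, 0, 0, -1],
    [0, 0, -0.2, 0, 0, 0, -1]
  ]
}}

```text
time_s: 14.58
eef_pos: [0.4921, -0.1876, 0.2716]
eef_rot: [0.901, 0.434, 0.002, 0.002]
wrist_force: [0.2, 0.1, -0.4]
opening: 0.004
finger_force: 0.0
```

```bash
python3 lev.py d; python3 -c "
from h import *
c=r.camera_params('scene');P=cloud(c,np.load('pics/dscene.npy'))
X=np.array([.624,.781]);Y=np.array([.781,-.624]); H=np.array([.4535,-.233])-.075*X
u=(P[...,:2]-H)@X; v=(P[...,:2]-H)@Y; z=P[...,2]
for a in (.02,.05,.08,.11,.13):
    m=(abs(u-a)<.008)&(abs(v)<.034)&(z>.06)&(z<.2)
    print(a,m.sum(),np.percentile(z[m],[50,90,99]).round(4) if m.any() else '')
im=cv2.imread('pics/dscene.png')[60:220,230:380]; cv2.imwrite('pics/dc.png',cv2.resize(im,None,fx=3.6,fy=3.6,interpolation=cv2.INTER_CUBIC))
"
```

```text
u,v,z 0.1345 0.0018 0.2716 F [ 0.2  0.1 -0.4]
scene 44 [-0.02  0.03  0.06]
top 0 
0.02 54 [0.0944 0.0965 0.0972]
0.05 67 [0.0947 0.0966 0.0978]
0.08 171 [0.0929 0.0969 0.0978]
0.11 60 [0.0946 0.0966 0.0977]
0.13 87 [0.0993 0.1005 0.1014]
```

View pics/dc.png

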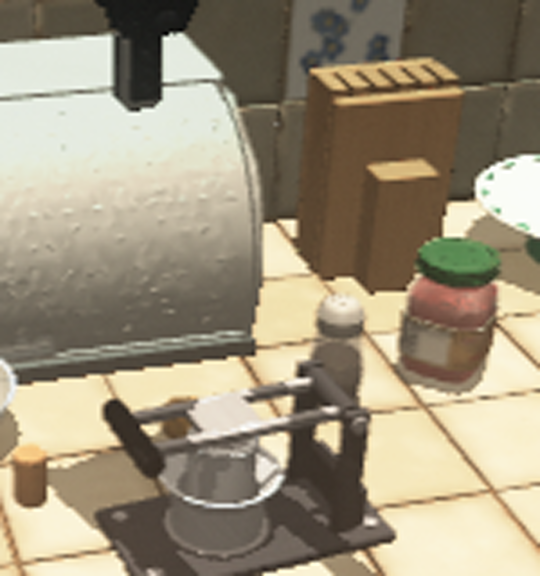

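The lever is level: its top is at 0.0966 m all along and the bar top at 0.100 m. In the picture the bar is at (135,435), the capsule is under the pad at (225,430), and the gripper is clear.

```bash
python3 -c "
from bench import r
print(r.finish_job())"
```

```text
the job is handed in; nothing more can be done
None
```

The taller capsule is upright in the press cradle and the lever is fully shut on it (measured level, about 23 N felt at the stop); the robot is clear and I handed the job in at about 15 s, though my first push passed over the bar and had to be repeated lower.

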